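# Stopper the empty decanter

## Robot

A 6-joint arm with a two-finger parallel gripper is mounted at the origin on the work surface. World frame = base frame: x ahead of the robot, y to its left, z up, the work surface at z = 0. Lengths are in m, angles in rad, forces in N, time in s.
With the tool pointing down it reaches from about 0.35 to 0.775 m from the base axis. Payload 7.3 kg.
Tool frame: the origin (TCP) lies between the finger pads; the fingertips stand 17 mm ahead of it and the grasp point (between the pads) lies 2 mm behind it; z points along the fingers, y is the direction in which the jaws open and shut (so a half turn about z gives the same grasp; the last joint's range is limited). The gripper opens to 92 mm and grips with 3 to 60 N. Pads are 19 mm wide; open, the fingers measure 130 mm over their backs; the gripper's body (75 mm by 190 mm) begins 47 mm behind the grasp point.
Start: joints at [-0.146, 0.342, 1.524, -0, 1.275, -0.146], TCP at [0.525, 0, 0.244] pointing down, gripper open.
Joint ranges: [-2.53, 2.53], [-0.77, 2.02], [0.04, 2.7], [-1, 4.14], [0.28, 2.66], [-3.11, 3.11]. Speed limits (rad/s): [2.57, 2.57, 3.14, 3.14, 3.14, 3.14].

## Interface

Orientations are given as [roll, pitch, yaw] about the fixed x, y, z axes, in that order (R = Rz(yaw) Ry(pitch) Rx(roll)).
In Python, from cell import sensors, vision, hand_in gives the robot as it stands.
- The arm moves only by the tool step_arm, never from a script. Its argument "series" is a list of rows, each a list of 5 numbers: the opening, from 0 (shut) to 1 (fully open), then the shift along the world's x, y, z each as a share of 25 mm, from -1 to 1, then the turn about the world's z as a share of 0.08 rad, from -1 to 1. A call has 1 to 12 rows; each row shifts and turns the commanded pose from where the row before left it; what a row does not reach is not made up. A row lasts 1/10 s, in which the tool goes at most 50 mm and 8.59 degrees, less where a joint would pass 70% of its speed; a pose out of reach is approached as far as the arm can. A call with a number of a shift or a turn outside -1 to 1 is refused whole. A call with a gripper value outside its range is refused whole. The fingers move at their own pace and stop on an object; "squeeze" is the grip in N (left out, the last holds). Time passes only in rows, so rows that do not move let the fingers close. It gives the time, the measured TCP pose, the force and the opening at its end, in the units of the state.
- sensors.observe(): the state, without advancing time (a new reading comes with each control period).
- vision.read_camera(name): name is "scene" or "side" or "wrist"; returns a dict with "pixels" (480x640x3 uint8, blue, green, red), "range_z" (480x640 float32, m along the optical axis (not along the pixel's ray), 0 where there is no reading), "camera_matrix" (3x3 intrinsics, pixels), "pose" (4x4, takes a point from camera to world coordinates). Camera axes: x right, y down, z forward; pixel columns grow to the right and rows downward; lengths in m; the calibration is good to about 2 mm. A picture is of the moment at which its call begins.
- hand_in(): hands the job in, once; it reports no verdict.
The state is a dict: "time": time; "qpos": joint angles; "qvel": joint speeds; "joint_efforts": joint torques, N m; "tool_pos": TCP position; "tool_rot": TCP orientation; "contact_force": force on the tool from outside, world axes, zero at the start; "torque": the same for the moment, N m; "opening": finger opening in m.
Only numpy, scipy, OpenCV 4.12 (cv2) and the standard library are available. Lean on these libraries where they do the work, as an engineer would, in place of code of your own. Each camera call takes 0.05 s, during which the arm holds its last target.

## Task

Close the squat, wide-mouthed decanter: take the wide cone-shaped steel stopper by its knob and lower it, without dropping it, into the decanter's flared mouth until it sits fully home, centred and upright, then let go. Leave the decanter standing where it is, and do not disturb the slim stopper or the tall carafe.

Things in the scene. Friction and masses are not known exactly. Their poses are not given: they have to be found in the camera images.
- stopper: wide cone-shaped polished-steel stopper, about 0.16 kg, standing upright on its small end on the shelf. Origin: centre of that small flat end; z up its axis; round, yaw is no matter. z=0 to 36 mm: cone widening from 24 to 60 mm diameter; 3 mm rim; z=40 to 80 (top): straight round knob of 26 mm diameter to hold it by
- decanter: squat round glass decanter, loose, upright, about 1 kg: 136 mm across, neck 37, 160 mm tall. Origin: centre of its underside, z up its axis. Mouth: a funnel, at the rim (z=160) 55 wide inside, 64 outside, narrowing to 28 inside at z=133: the stopper's taper. Steel slides easily on it, so a stopper let go there centres itself. Fully home, the stopper's origin is 129 mm above this one
- slim_stopper: a bystander: a slim steel stopper, straight round barrel of 22 mm diameter, 55 mm tall, with a flat 36 mm disc on top, standing upright. Origin: centre of its underside, z up. It is not wanted.
- carafe: a bystander: a tall slim glass carafe, 88 mm across, 230 mm tall, with a narrow straight neck 36 mm across. Origin: centre of its underside, z up. It is not wanted.
Mind the look-alikes: they are no part of the job. Leave any red or yellow look-alike of the stopper alone. What is shaped like the decanter but black is not meant.

How it is judged:
By the outcome, as a careful person would: the job done as asked, in the order asked, and still so for the second after the job is handed in, with the robot touching nothing.
It also fails if it takes over 40 s, if anything falls off the work surface, if the arm or the gripper's body presses on something with over 40 N, if the wrist force passes 120 N, or if a joint passes its speed limit or range.

## Working session

There is one attempt and no reset: what is moved stays moved. The work goes in short steps, Python scripts to look and compute and a tool call to move; the robot and the scene stay as the last step left them, time stands still between calls to the robot, and variables do not carry over. Pictures are saved under pics/ and viewed, and the job is handed in when it is done.

Besides the shell and the picture viewer there is one more tool, called as name(argument=value, ...), one argument or row to a line, values as JSON. step_arm: Moves the arm, as the interface text tells. Its arguments: {"type":"object","properties":{"series":{"type":"array","items":{"type":"array","items":{"type":"number","minimum":-1,"maximum":1}}},"squeeze":{"type":"number"}},"required":["series"]}

```bash
mkdir -p pics; ls; python3 - <<'E'
from cell import sensors, vision
import cv2,numpy as np
for n in("scene","side"):
    d=vision.read_camera(n); cv2.imwrite(f"pics/{n}0.png",d["pixels"]); np.savez(f"{n}0.npz",**d)
    print(n,d["camera_matrix"].round(1).tolist(),d["pose"].round(3).tolist())
print(sensors.observe())
E
```

```text
pics
scene [[523.2, 0.0, 314.6], [0.0, 523.2, 235.1], [0.0, 0.0, 1.0]] [[0.419, 0.587, -0.692, 1.028], [0.908, -0.279, 0.313, -0.294], [-0.009, -0.76, -0.65, 0.545], [0.0, 0.0, 0.0, 1.0]]
side [[621.2, 0.0, 309.3], [0.0, 621.2, 239.1], [0.0, 0.0, 1.0]] [[0.994, -0.07, 0.078, 0.424], [-0.105, -0.641, 0.76, -0.932], [-0.003, -0.764, -0.645, 0.786], [0.0, 0.0, 0.0, 1.0]]
{'time': 0.1, 'qpos': array([-1.45980842e-01,  3.42667736e-01,  1.52492253e+00, -1.35955462e-05,
        1.27535945e+00, -1.46009283e-01]), 'qvel': array([-0.00097622, -0.00128377, -0.00132837, -0.00121995,  0.00012583,
       -0.00086203]), 'joint_efforts': array([ 1.49919495e-03, -4.32001984e+01, -2.44694173e+01,  7.19219679e-02,
        5.25739230e-02, -9.79429342e-05]), 'tool_pos': array([5.24671120e-01, 7.67125687e-05, 2.43106439e-01]), 'tool_rot': array([-3.14024813e+00, -1.84578301e-04,  1.57082861e+00]), 'contact_force': array([ 0.04804714,  0.67478727, -0.00209433]), 'torque': array([ 0.00251938, -0.02855733, -0.02406279]), 'opening': 0.09174649416904065}
```

View pics/scene0.png

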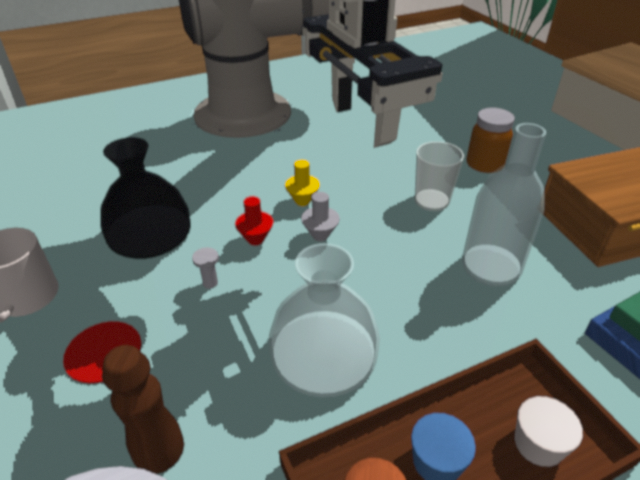

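View pics/side0.png

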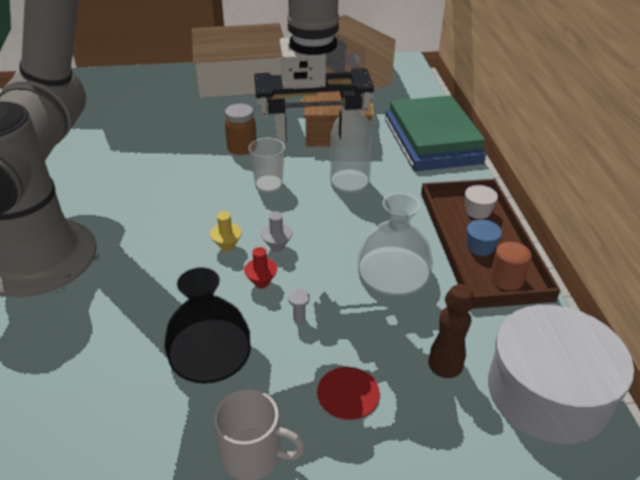

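The steel stopper is at scene (320,215) / side (277,232). The decanter mouth is at scene (324,263) / side (400,207). Red and yellow look-alikes stand close to the stopper. Zooming in next.

```bash
python3 - <<'E'
import cv2,numpy as np
s=np.load("scene0.npz")["pixels"];t=np.load("side0.npz")["pixels"]
a=cv2.resize(s[150:290,220:400],None,fx=4.4,fy=4.2,interpolation=cv2.INTER_CUBIC)
cv2.imwrite("pics/a.png",cv2.resize(s[150:300,220:420],None,fx=4,fy=4,interpolation=cv2.INTER_CUBIC))
cv2.imwrite("pics/b.png",cv2.resize(t[160:310,245:445],None,fx=4,fy=4,interpolation=cv2.INTER_CUBIC))
E
```

```text
(no output)
```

View pics/a.png

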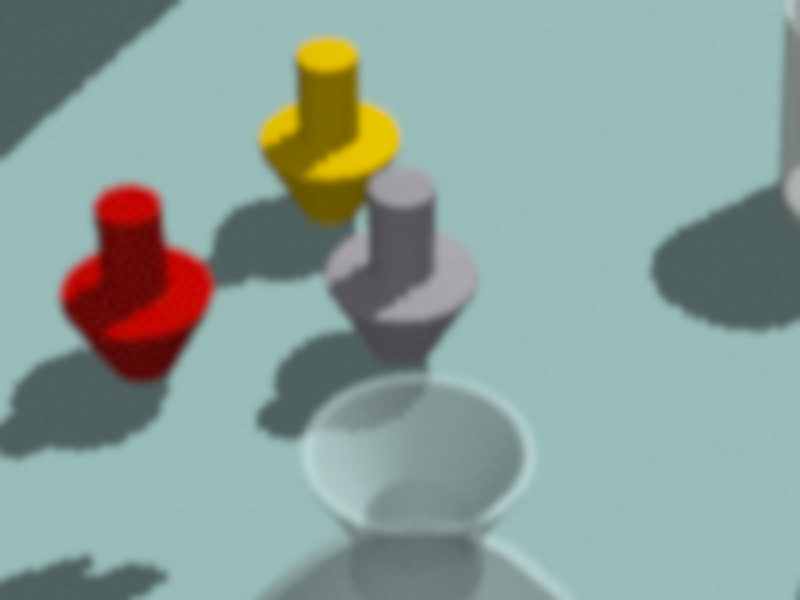

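View pics/b.png

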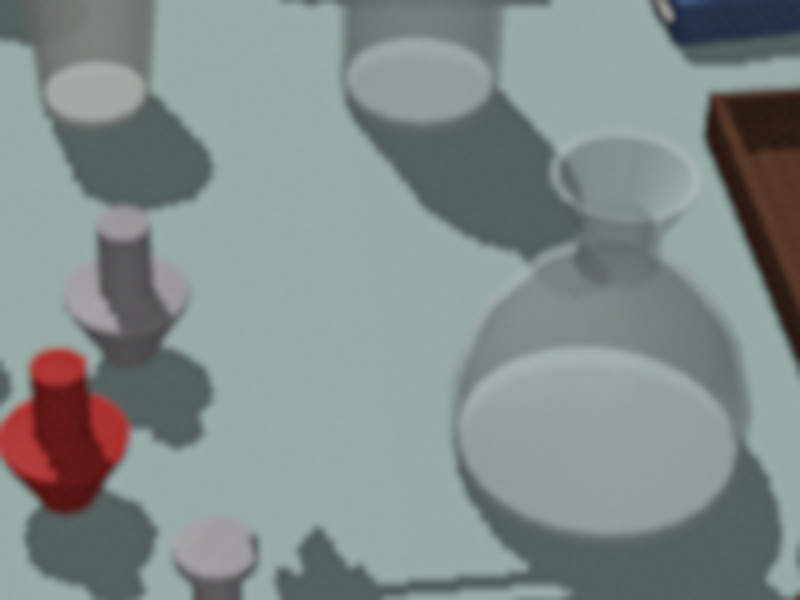

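```bash
cat > h.py <<'E'
import numpy as np
def ray(d,u,v):
    K=d["camera_matrix"];P=d["pose"];r=P[:3,:3]@np.linalg.solve(K,[u,v,1.]);return P[:3,3],r
def onz(d,u,v,z):
    o,r=ray(d,u,v);return (o+r*(z-o[2])/r[2]).round(4)
def tri(a,b):
    (o,r),(p,q)=a,b;A=np.stack([r,-q],1);t=np.linalg.lstsq(A,p-o,rcond=None)[0]
    x,y=o+r*t[0],p+q*t[1];return ((x+y)/2).round(4),np.linalg.norm(x-y).round(4)
E
python3 - <<'E'
import cv2,numpy as np
from h import *
s=dict(np.load("scene0.npz"));t=dict(np.load("side0.npz"))
f=lambda c,u0,v0:(u0+c[0]/4-.4,v0+c[1]/4-.4)
for n,a,b,z in(("knob",(402,188),(125,223),.08),("mouth",(418,452),(624,177),.16),("red",(128,205),(58,367),.08),("yellow",(327,55),(224-245)and((224-245)*4,(217-160)*4),.08),("decbase",None,(598,441),.004)):
    B=f(b,245,160); print(n,onz(t,*B,z),end=' ')
    if a:
        A=f(a,220,150);print(onz(s,*A,z),tri(ray(s,*A),ray(t,*B)))
# colour-mask checks by depth: steel knob points
for nm,d,box in(("scene",s,(185,255,295,345)),("side",t,(205,260,255,300))):
    v0,v1,u0,u1=box; z=d["range_z"][v0:v1,u0:u1];vv,uu=np.mgrid[v0:v1,u0:u1]
    K=d["camera_matrix"];p=np.stack([(uu-K[0,2])/K[0,0]*z,(vv-K[1,2])/K[1,1]*z,z],-1)@d["pose"][:3,:3].T+d["pose"][:3,3]
    hsv=cv2.cvtColor(d["pixels"][v0:v1,u0:u1],cv2.COLOR_BGR2HSV)
    m=(z>0)&(p[...,2]>.073)&(p[...,2]<.09)&(hsv[...,1]<40);q=p[m];print(nm,m.sum(),q.mean(0).round(4),q.min(0).round(3),q.max(0).round(3))
E
```

```text
knob [ 0.4556 -0.0251  0.08  ] [ 0.4554 -0.0251  0.08  ] (array([ 0.4556, -0.0252,  0.0801]), np.float64(0.0001))
mouth [ 0.6617 -0.1194  0.16  ] [ 0.6628 -0.118   0.16  ] (array([ 0.662 , -0.1177,  0.159 ]), np.float64(0.0005))
red [ 0.4204 -0.1227  0.08  ] [ 0.4213 -0.1213  0.08  ] (array([ 0.4203, -0.1212,  0.079 ]), np.float64(0.0005))
yellow [ 0.3596 -0.0184  0.08  ] [ 0.3598 -0.0138  0.08  ] (array([ 0.359 , -0.014 ,  0.0782]), np.float64(0.0026))
decbase [ 0.6652 -0.1142  0.004 ] scene 186 [ 0.457  -0.0263  0.0784] [ 0.443 -0.038  0.073] [ 0.469 -0.013  0.081]
side 128 [ 0.4548 -0.028   0.0783] [ 0.443 -0.041  0.073] [ 0.467 -0.01   0.083]
```

step_arm(
  series=[
    [0.65,-0.92,-0.34,-0.5,0],
    [0.65,-0.92,-0.34,-0.9,0],
    [0.65,-0.92,-0.34,-0.9,0],
    [0.65,0,0,-0.9,0],
    [0.65,0,0,-0.8,0],
    [0.65,0,0,-0.5,0],
    [0.65,0,0,0,0],
    [0.65,0,0,0,0],
  ],
  squeeze=20,
)

```text
time: 0.9
tool_pos: [0.456, -0.0255, 0.1313]
tool_rot: [-3.141, -0.0, 1.571]
contact_force: [-0.1, -0.8, 0.7]
opening: 0.0597
```

```bash
python3 - <<'E'
from cell import sensors, vision
import cv2,numpy as np
d=vision.read_camera("wrist"); cv2.imwrite("pics/w1.png",d["pixels"]); np.savez("w1.npz",**d)
K=d["camera_matrix"];P=d["pose"]
for p in([.4556,-.0252,.08],):
    c=P[:3,:3].T@(np.array(p)-P[:3,3]);q=K@c;print(q[:2]/q[2])
s=vision.read_camera("side");cv2.imwrite("pics/s1.png",s["pixels"])
o=sensors.observe();print(o["time"],o["tool_pos"],o["tool_rot"],o["opening"])
E
```

```text
[322.05776662 270.68745711]
1.0 [ 0.45651113 -0.0255388   0.13192937] [3.14027188e+00 2.69148905e-04 1.57085986e+00] 0.05939020372896905
```

View pics/w1.png

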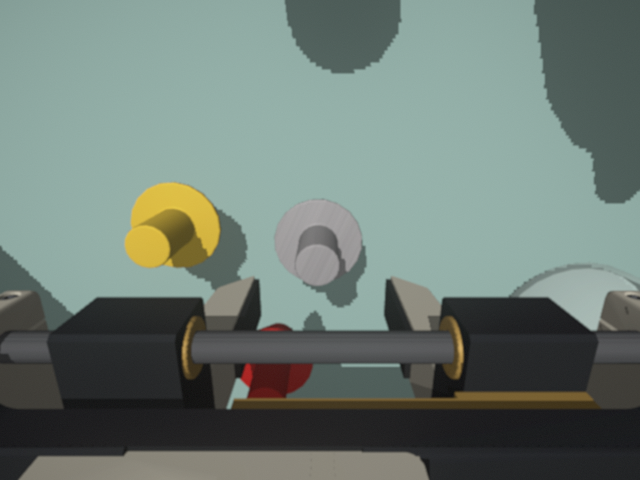

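View pics/s1.png

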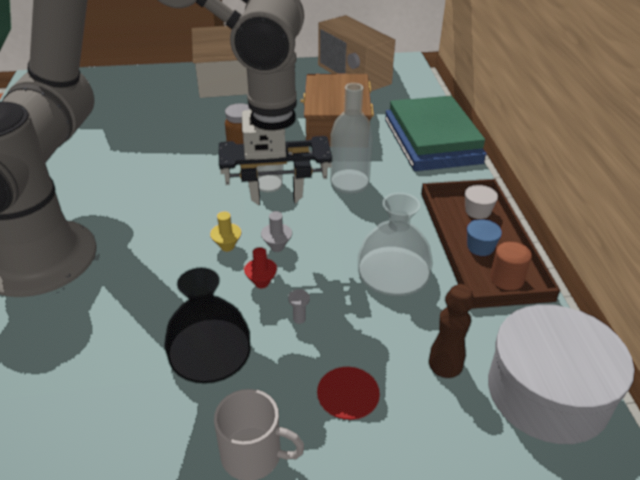

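Knob top is at wrist (317,265) against a predicted (322,271), about 3 mm off. I'll split the difference and descend.

step_arm(
  series=[
    [0.65,-0.08,0.08,-0.6,0],
    [0.65,0,0,-0.8,0],
    [0.65,0,0,-0.8,0],
    [0.65,0,0,-0.5,0],
    [0.65,0,0,-0.12,0],
    [0.65,0,0,0,0],
  ],
)

```text
time: 1.6
tool_pos: [0.4543, -0.0235, 0.0611]
tool_rot: [3.141, 0.0, 1.571]
contact_force: [0.1, -0.3, -0.4]
opening: 0.0599
```

```bash
python3 - <<'E'
from cell import sensors, vision
import cv2,numpy as np
d=vision.read_camera("wrist"); cv2.imwrite("pics/w2.png",d["pixels"])
s=vision.read_camera("side");cv2.imwrite("pics/s2.png",cv2.resize(s["pixels"][120:270,200:400],None,fx=4,fy=4,interpolation=cv2.INTER_CUBIC))
o=sensors.observe();print(o["time"],o["tool_pos"],o["contact_force"],o["opening"])
E
```

```text
1.7 [ 0.45468006 -0.02360116  0.06159864] [ 0.08325793 -0.32962077 -0.27147946] 0.059358101358882316
```

View pics/w2.png

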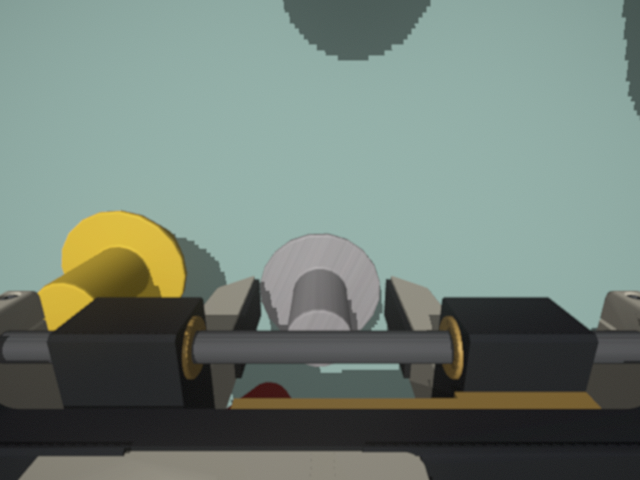

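View pics/s2.png

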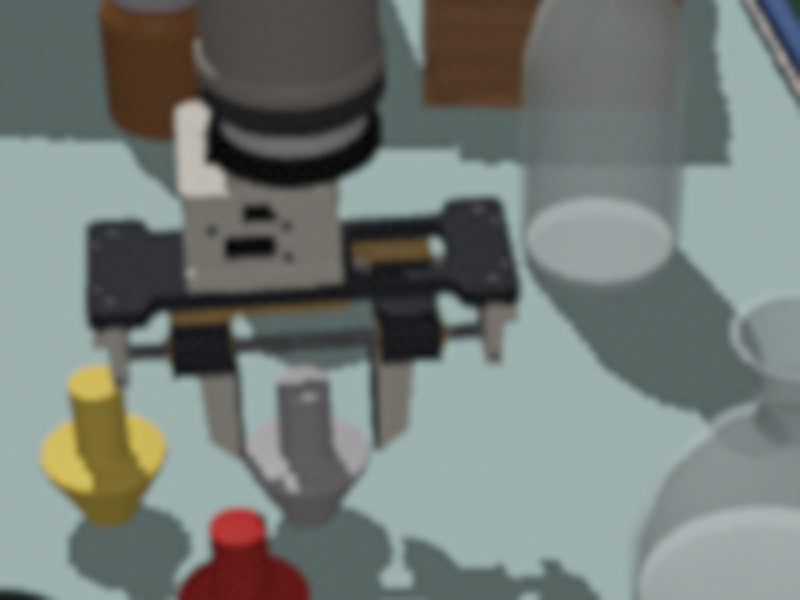

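step_arm(
  series=[
    [0.4,-0.03,0,0,0],
    [0.32,0,0,0,0],
    [0.28,0,0,0,0],
    [0.2,0,0,0,0],
    [0.1,0,0,0,0],
    [0,0,0,0,0],
    [0,0,0,0,0],
    [0,0,0,0,0],
  ],
  squeeze=25,
)

```text
time: 2.5
tool_pos: [0.4533, -0.0235, 0.0608]
tool_rot: [3.142, 0.0, 1.571]
contact_force: [0.4, 0.2, 2.0]
opening: 0.0259
```

step_arm(
  series=[
    [0,0,0,0.2,0],
    [0,0,0,0.4,0],
    [0,0,0,0.7,0],
    [0,0,0,0.9,0],
    [0,0,0,0.9,0],
    [0,0,0,0.9,0],
    [0,0,0,0.9,0],
    [0,0,0,0.9,0],
    [0,0,0,0.9,0],
    [0,0,0,0.7,0],
    [0,0,0,0.4,0],
    [0,0,0,0,0],
  ],
)

```text
time: 3.7
tool_pos: [0.4537, -0.0235, 0.2571]
tool_rot: [3.139, 0.001, 1.571]
contact_force: [-0.2, -0.6, -1.3]
opening: 0.0257
```

```bash
python3 - <<'E'
from cell import sensors, vision
import cv2,numpy as np
for n in("scene","side"):
    d=vision.read_camera(n);np.savez(n+"3.npz",**d)
    P=d["pose"];c=P[:3,:3].T@(np.array([.4537,-.0235,.2])-P[:3,3]);q=d["camera_matrix"]@c;u,v=(q[:2]/q[2]).round().astype(int);print(n,u,v)
    u0,v0=u-80,v-60;cv2.imwrite(f"pics/{n}3.png",cv2.resize(d["pixels"][v0:v0+120,u0:u0+160],None,fx=5,fy=5,interpolation=cv2.INTER_CUBIC))
o=sensors.observe();print(o["time"],o["tool_pos"],o["contact_force"],o["opening"])
E
```

```text
scene 320 124
side 272 160
3.8 [ 0.45285612 -0.02339238  0.25526896] [ 0.01783204 -0.27534442 -1.11400537] 0.025607874387049142
```

View pics/scene3.png

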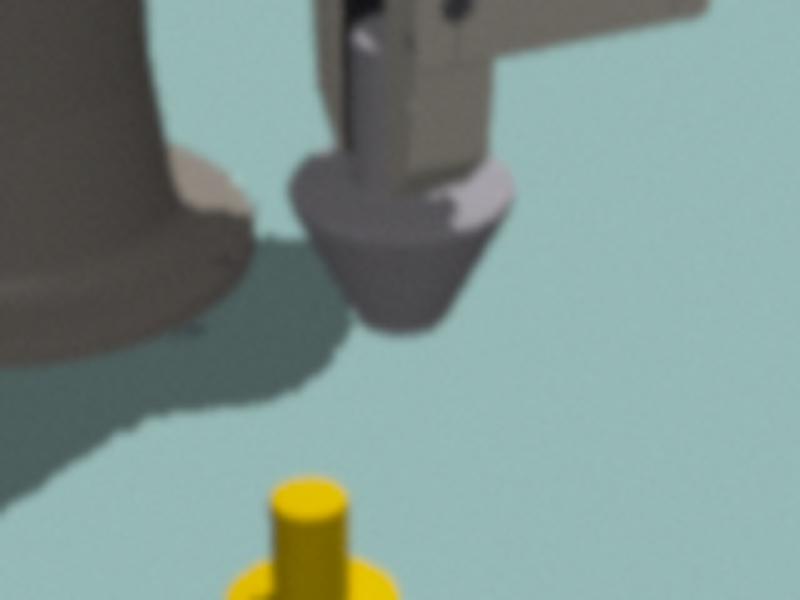

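View pics/side3.png

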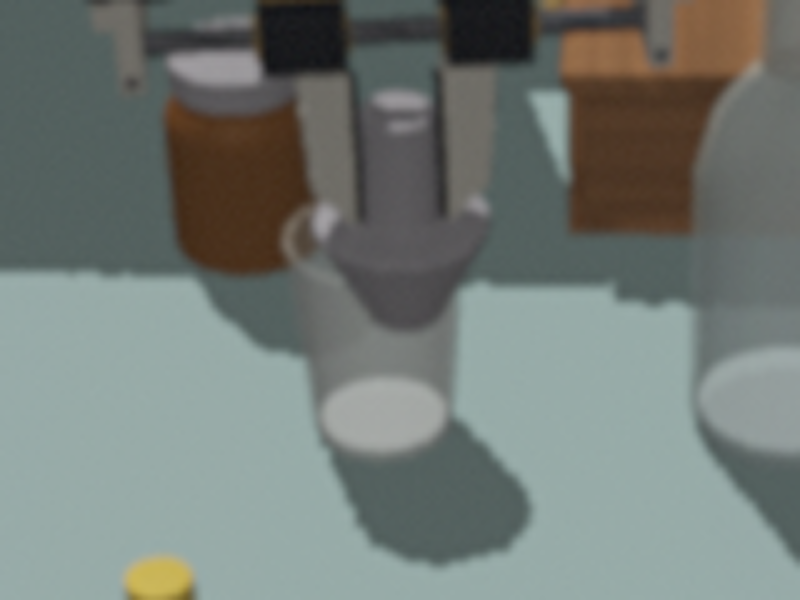

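```bash
python3 - <<'E'
import numpy as np
from h import *
s=dict(np.load("scene3.npz"));t=dict(np.load("side3.npz"))
A=(240+402/5-.4,64+309/5-.4);B=(192+404/5-.4,100+309/5-.4)
print(tri(ray(s,*A),ray(t,*B)),onz(s,*A,.194),onz(t,*B,.194))
E
```

```text
(array([ 0.4541, -0.0245,  0.1978]), np.float64(0.0004)) [ 0.4474 -0.0213  0.194 ] [ 0.4543 -0.019   0.194 ]
```

step_arm(
  series=[
    [0,0.4,-0.18,0.1,0],
    [0,0.8,-0.36,0.1,0],
    [0,0.85,-0.38,0,0],
    [0,0.85,-0.38,0,0],
    [0,0.85,-0.38,0,0],
    [0,0.85,-0.38,0,0],
    [0,0.85,-0.38,0,0],
    [0,0.85,-0.38,0,0],
    [0,0.85,-0.38,0,0],
    [0,0.75,-0.34,0,0],
    [0,0.42,-0.2,0,0],
    [0,0,0,0,0],
  ],
)

```text
time: 5.0
tool_pos: [0.6623, -0.118, 0.2583]
tool_rot: [-3.139, -0.0, 1.57]
contact_force: [-0.1, -0.2, -1.9]
opening: 0.0255
```

step_arm(
  series=[
    [0,0,0,0,0],
    [0,0,0,0,0],
  ],
)

```text
time: 5.2
tool_pos: [0.6608, -0.1167, 0.2603]
tool_rot: [-3.141, -0.0, 1.571]
contact_force: [-0.7, -0.4, -1.6]
opening: 0.0258
```

```bash
python3 - <<'E'
from cell import sensors, vision
import cv2,numpy as np
for n in("scene","side"):
    d=vision.read_camera(n);np.savez(n+"4.npz",**d)
    P=d["pose"];c=P[:3,:3].T@(np.array([.661,-.117,.18])-P[:3,3]);q=d["camera_matrix"]@c;u,v=(q[:2]/q[2]).round().astype(int);print(n,u,v)
    u0,v0=u-80,v-60;cv2.imwrite(f"pics/{n}4.png",cv2.resize(d["pixels"][v0:v0+120,u0:u0+160],None,fx=5,fy=5,interpolation=cv2.INTER_CUBIC))
o=sensors.observe();print(o["time"],o["tool_pos"],o["contact_force"],o["opening"])
E
```

```text
scene 324 247
side 401 193
5.3 [ 0.66088987 -0.1166679   0.26096086] [ 0.21898725 -0.16929808 -1.05675525] 0.025621268908820785
```

View pics/scene4.png

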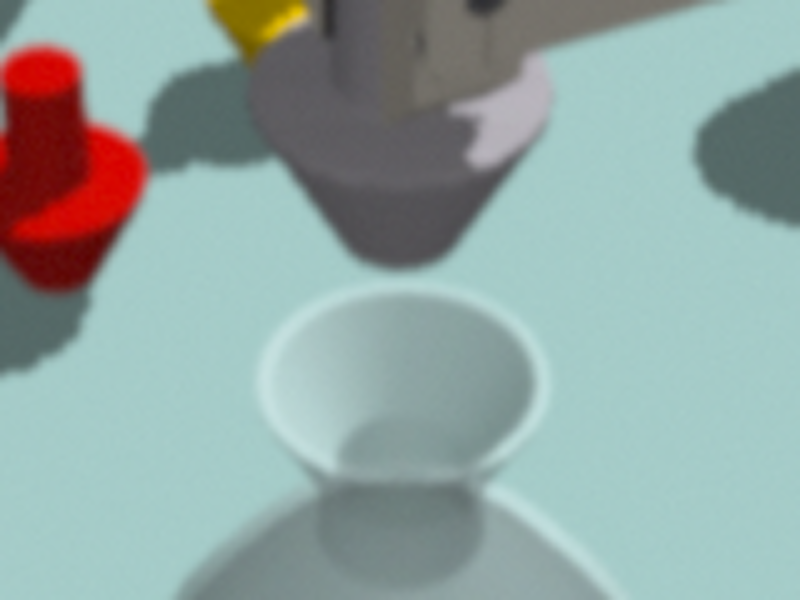

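View pics/side4.png

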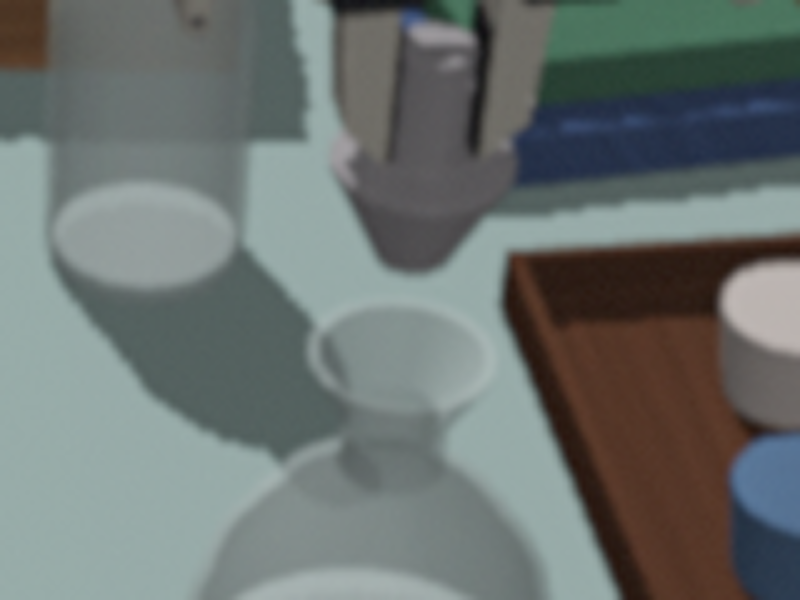

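```bash
python3 - <<'E'
import numpy as np
from h import *
s=dict(np.load("scene4.npz"));t=dict(np.load("side4.npz"))
S=lambda x,y:(244+x/5-.4,187+y/5-.4);T=lambda x,y:(321+x/5-.4,133+y/5-.4)
for n,a,b,z in(("bottom",(401,238),(414,252),.2),("mouth",(404.5,382),(401.5,356),.16),("knobtop?",None,None,0)):
    if a: print(n,tri(ray(s,*S(*a)),ray(t,*T(*b))),onz(s,*S(*a),z),onz(t,*T(*b),z))
E
```

```text
bottom (array([ 0.663 , -0.1183,  0.2009]), np.float64(0.0013)) [ 0.6628 -0.1185  0.2   ] [ 0.6633 -0.1161  0.2   ]
mouth (array([ 0.6626, -0.1175,  0.1588]), np.float64(0.0004)) [ 0.6635 -0.1179  0.16  ] [ 0.6622 -0.1194  0.16  ]
```

Aligned within about 1 mm. Lowering most of the way, then in small steps while watching the force.

step_arm(
  series=[
    [0,0,0,-0.4,0],
    [0,0,0,-0.5,0],
    [0,0,0,-0.5,0],
    [0,0,0,-0.4,0],
    [0,0,0,-0.3,0],
    [0,0,0,-0.2,0],
    [0,0,0,-0.1,0],
    [0,0,0,0,0],
    [0,0,0,0,0],
  ],
)

```text
time: 6.2
tool_pos: [0.6615, -0.117, 0.2012]
tool_rot: [3.141, 0.0, 1.571]
contact_force: [0.6, -0.4, -1.6]
opening: 0.0258
```

step_arm(
  series=[
    [0,0,0,-0.08,0],
    [0,0,0,-0.08,0],
    [0,0,0,0,0],
  ],
)

```text
time: 6.5
tool_pos: [0.6611, -0.1169, 0.1965]
tool_rot: [-3.141, -0.0, 1.571]
contact_force: [0.1, -0.6, -2.7]
opening: 0.0257
```

step_arm(
  series=[
    [0,0,0,-0.06,0],
    [0,0,0,-0.04,0],
    [0,0,0,0,0],
  ],
)

```text
time: 6.8
tool_pos: [0.6612, -0.117, 0.194]
tool_rot: [-3.141, -0.0, 1.571]
contact_force: [0.3, 0.1, -1.3]
opening: 0.0256
```

step_arm(
  series=[
    [0,0,0,-0.04,0],
    [0,0,0,0,0],
  ],
)

```text
time: 7.0
tool_pos: [0.6612, -0.117, 0.1931]
tool_rot: [-3.142, -0.0, 1.571]
contact_force: [0.0, 0.6, -1.9]
opening: 0.0259
```

step_arm(
  series=[
    [0,0,0,-0.04,0],
    [0,0,0,0,0],
  ],
)

```text
time: 7.2
tool_pos: [0.6612, -0.117, 0.1921]
tool_rot: [-3.141, -0.0, 1.571]
contact_force: [0.1, -0.2, -2.2]
opening: 0.0259
```

step_arm(
  series=[
    [0,0,0,-0.04,0],
    [0,0,0,0,0],
  ],
)

```text
time: 7.4
tool_pos: [0.6612, -0.1169, 0.1911]
tool_rot: [-3.141, -0.0, 1.571]
contact_force: [-0.5, 0.7, -2.0]
opening: 0.0257
```

step_arm(
  series=[
    [0,0,0,-0.02,0],
    [0,0,0,0,0],
  ],
)

```text
time: 7.6
tool_pos: [0.6613, -0.117, 0.1907]
tool_rot: [3.142, -0.0, 1.571]
contact_force: [0.6, 0.8, -1.5]
opening: 0.0259
```

```bash
python3 - <<'E'
from cell import sensors, vision
import cv2,numpy as np
for n,u,v in(("scene",324,247),("side",401,193)):
    d=vision.read_camera(n)
    u0,v0=u-80,v-60;cv2.imwrite(f"pics/{n}5.png",cv2.resize(d["pixels"][v0:v0+120,u0:u0+160],None,fx=5,fy=5,interpolation=cv2.INTER_CUBIC))
o=sensors.observe();print(o["time"],o["tool_pos"],o["contact_force"],o["opening"])
E
```

```text
7.7 [ 0.66128757 -0.11696272  0.19075312] [ 0.67808404 -0.96928823 -1.65183083] 0.025897063794500404
```

View pics/scene5.png

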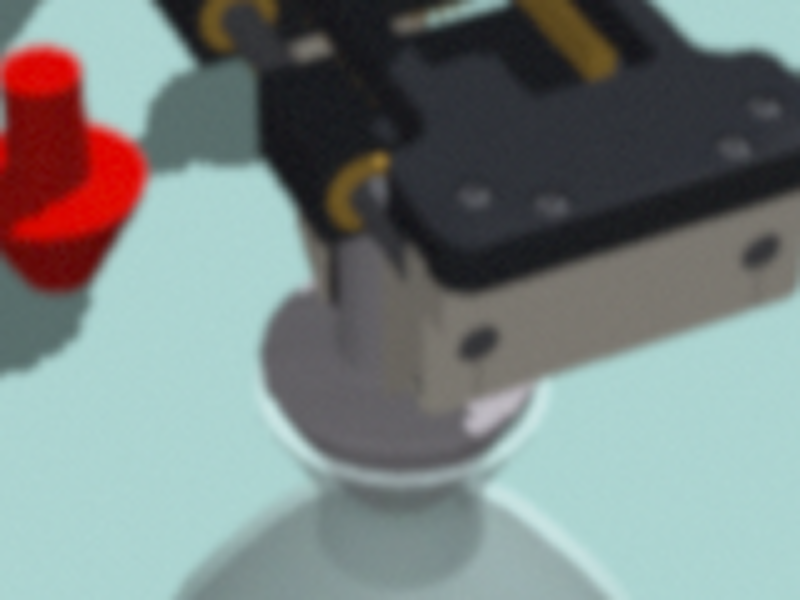

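View pics/side5.png

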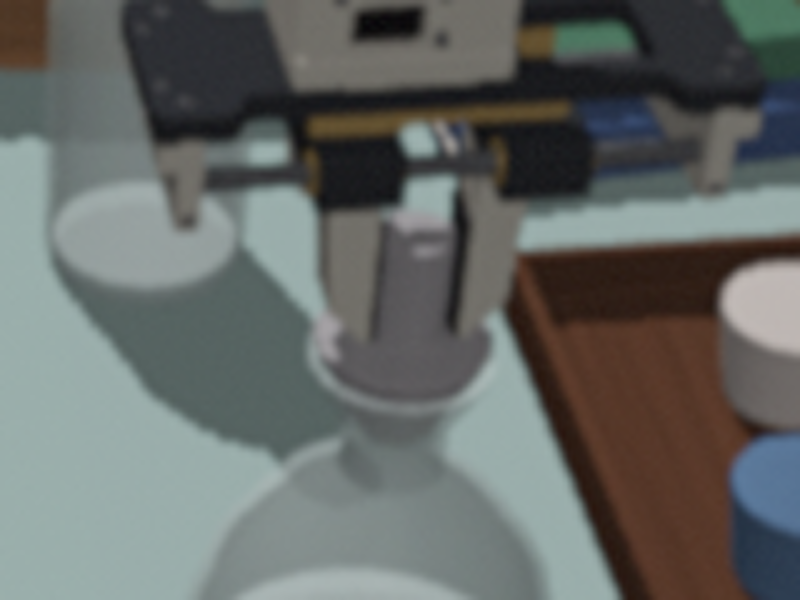

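Cone is in the mouth and centred, about 1–2 mm short of home.

step_arm(
  series=[
    [0,0,0,-0.03,0],
    [0,0,0,0,0],
  ],
)

```text
time: 7.9
tool_pos: [0.6614, -0.1169, 0.1901]
tool_rot: [3.141, -0.0, 1.571]
contact_force: [-0.1, 1.1, -0.9]
opening: 0.0259
```

step_arm(
  series=[
    [0,0,0,-0.02,0],
    [0,0,0,0,0],
  ],
)

```text
time: 8.1
tool_pos: [0.6615, -0.1168, 0.1897]
tool_rot: [3.141, -0.0, 1.571]
contact_force: [1.7, 1.0, -0.2]
opening: 0.0257
```

Light contact has begun, and the wall is pushing +x,+y. Following it slightly and going on down.

step_arm(
  series=[
    [0,0.02,0.02,-0.02,0],
    [0,0,0,0,0],
  ],
)

```text
time: 8.3
tool_pos: [0.6617, -0.1166, 0.1894]
tool_rot: [3.141, 0.0, 1.571]
contact_force: [-0.6, 0.5, 2.7]
opening: 0.0257
```

step_arm(
  series=[
    [0,0,0,-0.02,0],
    [0,0,0,0,0],
  ],
)

```text
time: 8.5
tool_pos: [0.6617, -0.1166, 0.1893]
tool_rot: [3.141, 0.0, 1.571]
contact_force: [-1.7, 1.6, 4.7]
opening: 0.0257
```

Seated, with about 6 N of load taken up. Releasing gently.

step_arm(
  series=[
    [0,0,0,0,0],
    [0,0,0,0,0],
    [0.3,0,0,0,0],
    [0.32,0,0,0,0],
    [0.36,0,0,0,0],
    [0.42,0,0,0,0],
    [0.5,0,0,0,0],
    [0.5,0,0,0,0],
    [0.5,0,0,0,0],
  ],
  squeeze=5,
)

```text
time: 9.4
tool_pos: [0.6618, -0.1165, 0.1885]
tool_rot: [3.141, 0.0, 1.571]
contact_force: [0.2, -1.2, 0.2]
opening: 0.0452
```

```bash
python3 - <<'E'
from cell import sensors, vision
import cv2,numpy as np
for n,u,v in(("scene",324,247),("side",401,193)):
    d=vision.read_camera(n)
    u0,v0=u-80,v-60;cv2.imwrite(f"pics/{n}6.png",cv2.resize(d["pixels"][v0:v0+120,u0:u0+160],None,fx=5,fy=5,interpolation=cv2.INTER_CUBIC))
o=sensors.observe();print(o["time"],o["tool_pos"],o["contact_force"],o["opening"])
E
```

```text
9.5 [ 0.66177224 -0.11648919  0.18850533] [0.38311773 0.65071628 0.43919457] 0.04612415026101598
```

View pics/side6.png

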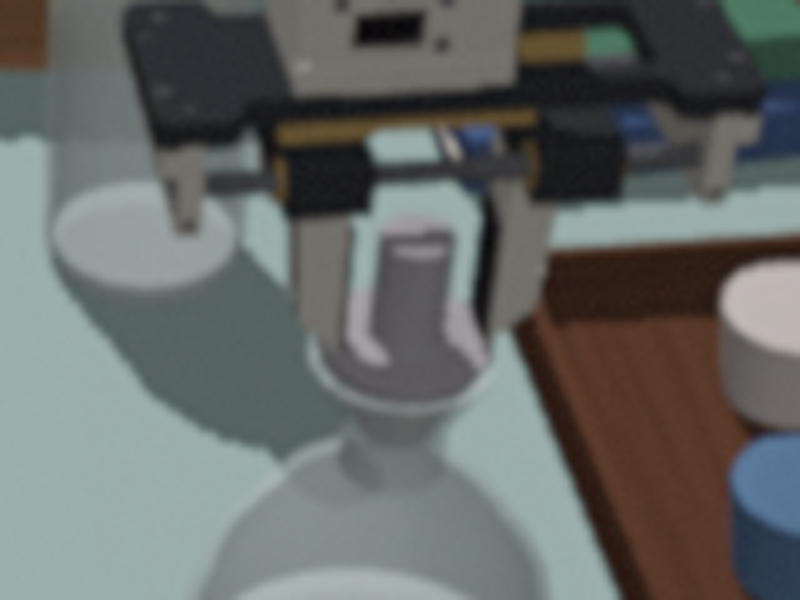

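step_arm(
  series=[
    [0.5,0,0,0.3,0],
    [0.5,0,0,0.7,0],
    [0.5,0,0,0.9,0],
    [0.5,0,0,0.9,0],
    [0.5,0,0,0.9,0],
    [0.5,-0.8,0.3,0.5,0],
    [0.5,-0.9,0.4,0,0],
    [0.5,-0.9,0.4,0,0],
    [0.5,-0.9,0.4,0,0],
    [0.5,-0.9,0.4,0,0],
    [0.5,-0.5,0.2,0,0],
    [0.5,0,0,0,0],
  ],
)

```text
time: 10.7
tool_pos: [0.5383, -0.0633, 0.2948]
tool_rot: [3.14, 0.0, 1.571]
contact_force: [0.0, -0.5, 0.5]
opening: 0.0461
```

```bash
python3 - <<'E'
from cell import sensors, vision
import cv2,numpy as np
for n,u,v in(("scene",324,247),("side",401,193)):
    d=vision.read_camera(n);np.savez(n+"7.npz",**d)
    cv2.imwrite(f"pics/{n}7f.png",d["pixels"])
    u0,v0=u-80,v-60;cv2.imwrite(f"pics/{n}7.png",cv2.resize(d["pixels"][v0:v0+120,u0:u0+160],None,fx=5,fy=5,interpolation=cv2.INTER_CUBIC))
o=sensors.observe();print(o["time"],o["tool_pos"],o["contact_force"],o["opening"])
E
```

```text
10.8 [ 0.53978001 -0.06415424  0.2943162 ] [ 0.83348444 -1.03648844  0.15840457] 0.04581173440293949
```

View pics/scene7.png

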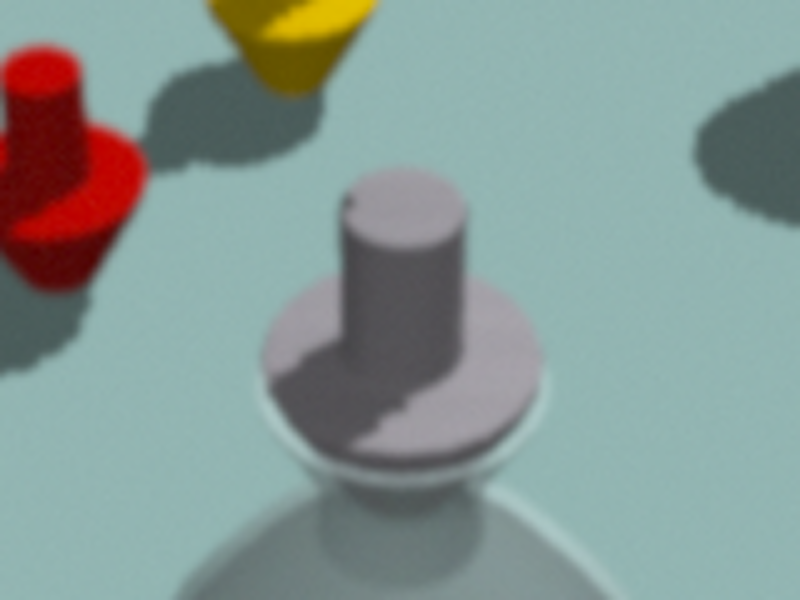

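View pics/side7.png

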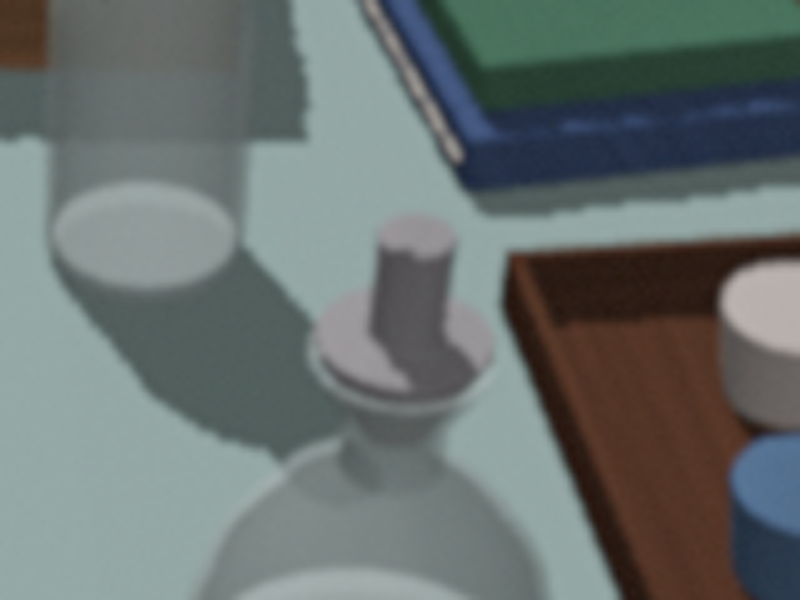

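View pics/side7f.png

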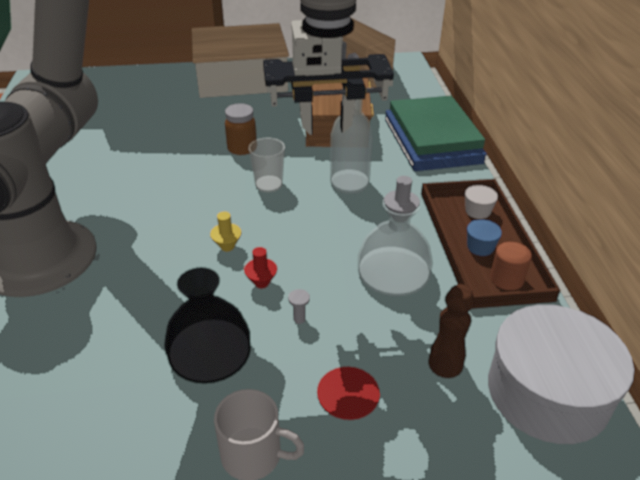

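```bash
python3 - <<'E'
import numpy as np
from h import *
s=dict(np.load("scene7.npz"));t=dict(np.load("side7.npz"))
S=lambda x,y:(244+x/5-.4,187+y/5-.4);T=lambda x,y:(321+x/5-.4,133+y/5-.4)
for n,a,b in(("top",(404,208),(417,234)),("rimtop",(403,366),(404,345))):
    print(n,tri(ray(s,*S(*a)),ray(t,*T(*b))))
for n,d in(("scene",s),("side",t)):
    o=dict(np.load(n+"0.npz"))["pixels"].astype(int);m=abs(o-d["pixels"]).max(2)>45
    u=(260,385,240,400) if n=="scene" else(225,300,355,440)
    print(n,m[u[0]+30 if n=="scene" else u[0]:u[1],u[2]:u[3]].sum())
E
```

```text
top (array([ 0.6632, -0.118 ,  0.2082]), np.float64(0.0003))
rimtop (array([ 0.6629, -0.1181,  0.1639]), np.float64(0.0005))
scene 815
side 0
```

```bash
python3 -c "
from cell import hand_in;print(hand_in())"
```

```text
the job is handed in; nothing more can be done
None
```

The steel stopper is seated in the decanter's mouth and released. I took it by the knob, carried it over, lowered it until it was seated (about 5 N upward), opened the gripper and backed the arm away. The job was handed in at about 11 s.

- **Seating:** the knob top measured at (0.663, -0.118, 0.208), against an expected height of 0.209. It stands 49.4 mm above the measured mouth rim; fully home is 49 mm.
- **Centring and tilt:** the knob top and the rim disc are within about 1 mm of the measured mouth centre and of each other, so the stopper is centred and upright.
- **Decanter and bystanders:** the side view shows no pixel change over the decanter body. The slim stopper, the carafe, and the red and yellow look-alikes appear unmoved in the pictures; I did not measure them.
- **Checks that disagreed:**
  - In the scene view, 815 pixels around the decanter changed. I put this down to shadow and lighting, since the decanter's outline looked the same.
  - The wrist camera placed the knob about 3 mm off the estimate from the other two cameras. I split the difference before gripping.

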